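Load the specimen jar and swing it under the probe

ROBOT

A 6-joint arm with a two-finger parallel gripper is mounted at the origin on the work surface. World frame = base frame: x ahead of the robot, y to its left, z up, the work surface at z = 0. Lengths are in m, angles in degrees, forces in N, time in s.
With the tool pointing down it reaches from about 0.3 to 0.75 m from the base axis. Payload 8.5 kg.
Tool frame: the origin (TCP) lies midway between the tips of the shut fingers; the grasp point (between the pads) lies 19 mm behind it; z points along the fingers, y is the line along which they close (so a half turn about z gives the same grasp; the last joint's range is limited). The gripper opens to 85 mm and grips with 20 to 120 N. Pads are 22 mm wide; open, the fingers measure 114 mm over their backs; the gripper's body (76 mm by 85 mm) begins 54 mm behind the grasp point. The pads swing forward as they close: fully open they stand 13 mm farther back than shut.
Start: joints at [-80.059, 21.807, 74.336, -0, 83.858, -12.336], TCP at [0.208, -0.509, 0.203] pointing down, gripper open.
Joint ranges: [-178.18, 178.18], [-50.72, 133.34], [12.68, 142.11], [-81.47, 261.47], [9.98, 163.14], [-165.26, 165.26]. Speed limits (degrees/s): [136.94, 136.94, 180, 180, 180, 180].

INTERFACE

Orientations are given as a 3x3 rotation matrix whose columns are the frame's x, y, z axes.
In Python, from rig import env gives the robot as it stands. The module is installed in compiled form; this text tells all that it offers.
- The arm moves only by the tool jog_arm, never from a script. Its argument "targets" is a list of rows, each a list of 6 numbers: the shift along the tool's x, y, z in cm, then the turn, a rotation vector about the tool's x, y, z in degrees. A call has 1 to 8 rows; each row is the pose to reach, as a shift and turn from the pose commanded when the call began, along the tool's axes at that moment; what a row does not reach only later rows make up. A row lasts 1/12 s, in which the tool goes at most 41.7 mm and 7.16 degrees, less where a joint would pass 70% of its speed; a pose out of reach is approached as far as the arm can. A call with a gripper value outside its range is refused whole. "hand" is the opening, from 0 (shut) to 1 (fully open), set as the call begins (left out, the last holds). The fingers move at their own pace and stop on an object; "newtons" is the grip in N (left out, the last holds). Time passes only in rows, so rows that repeat a pose let the fingers close. It gives the time, the measured TCP pose, the force, the opening and the grip force at its end, in the units of the state.
- env.observe(): the state, without advancing time (a new reading comes with each control period).
- env.get_image(name): name is "side" or "top"; returns a dict with "frame" (400x640x3 uint8, red, green, blue), "depth" (400x640 float32, m along the optical axis (not along the pixel's ray), 0 where there is no reading), "fovy" (degrees; the focal length in pixels is half the picture's height over the tangent of half this angle, whatever the lens; pixels are square), "cx", "cy" (the principal point, pixels), "cam_to_world" (4x4, takes a point from camera to world coordinates). Camera axes: x right, y down, z forward; pixel columns grow to the right and rows downward; lengths in m; the calibration is good to about 2 mm. A picture is of the moment at which its call begins.
- env.close_job(): hands the job in; it is judged then, once.
Trained networks look in the newest picture that a camera, given by its name, has taken for a name from the list of things; names that differ only in an ending like _2 or _b are one class to them, and where a whole thing is asked for, a point or a joint stands for the part that bears it (a point fixed in the world has none). Each returns a list of dicts, best first, with "score" (0 to 1); they miss things now and then, are a little off and sometimes report something else, mostly with a low value. They report only what shows in the picture. A call takes as long as a camera call.
- env.regions_of(camera, target): "pixels" (400x640 bool, what is visible of it) and "point" ([row, column] in pixels, amid what is visible of it).
The state is a dict: "time_s": time; "q": joint angles; "qvel": joint speeds; "joint_efforts": joint torques, N m; "position": TCP position; "tool_rot": TCP orientation; "ft_force": force on the tool from outside, world axes, zero at the start; "wrist_torque": the same for the moment, N m; "grip_width": finger opening in m; "gripper_force": force on a finger pad.
Only numpy, scipy, OpenCV 4.12 (cv2) and the standard library are available. Lean on these libraries where they do the work, as an engineer would, in place of code of your own. Each camera call takes 0.05 s, during which the arm holds its last target. There are 200 camera calls.

TASK

Take the tall specimen jar out of its leaning rack and set it down gently, upright and inside the engraved circle, on the round stage of the probe stand while the stage is still swung out. Then swing the arm, which has an upright black handle, round gently until it clicks into the detent notch, so that the jar is carried standing under the probe. Leave the squat jar, the lens case and the screwdriver where they are.

Things in the scene. Friction and masses are not known exactly. Their poses are not given: they have to be found in the camera images.
- jar: Closed specimen jar: amber body 50 mm in diameter up to a height of 66 mm, shoulder, black screw lid 47 mm in diameter from 73 to 95 mm; about 220 g. At the start it leans in the rack, its axis 0.42 rad (24 degrees) from vertical, top towards the rack's -x (roughly towards the robot). Origin: centre of its underside; z along its axis towards the lid.
- rack: Fixed rack: grey foot 140 x 90 x 10 mm, on it an aluminium cradle leaning 0.42 rad towards the rack's -x. Round the jar: a floor, two cheeks at +-y up to 22 mm above the jar's underside, a back rest at -x 36 mm wide and 48 mm high along the jar; free above. The jar lifts out along its own axis. Origin: centre of the foot's underside, z up; the jar's underside starts 20 mm along x and 75 mm up.
- stand: Fixed probe stand: dark board 390 x 260 x 12 mm, on which an aluminium arm turns on an upright pivot, with a round stage at one end and a black handle at the other; a steel column 272 mm high, 210 mm from the pivot, holds the probe. Origin: on the pivot's axis at table height; z up. At joint 0 the stage lies towards the stand's -y and the handle towards its +y.
- pivot (a point): Point on the pivot's upright axis, 36 mm above the table. Axes as those of the stand.
- stage_mark (a point): Centre of the engraved circle (70 mm in diameter) on top of the round stage (90 mm in diameter, its flat top 36 mm above the table), 120 mm from the pivot. It turns with the arm. z up.
- handle_top (a point): Centre of the top of the arm's upright black cylindrical handle: 22 mm in diameter, from 36 to 98 mm above the table, 110 mm from the pivot, on the far side of it from the stage. It turns with the arm.
- probe_tip (a point): Lower tip of the downward-pointing aluminium probe (fixed, 40 mm thick), 160 mm above the table and 120 mm from the pivot: it leaves 29 mm above the lid of a jar that stands on the stage.
- swing (a joint): Angle of the arm (rad), growing anticlockwise from above; range 0 to 1.75, starts at 0 to 0.2 (stage swung out). Detent notch at 1.45, short of the end stop: stage under the probe, handle pointing at a small block on the board. Light friction (1 N at the handle), stays where left; a spring ball rides over a low ridge 0.1 either side of the notch (2.5 N more) and centres the arm between them.
- squat_jar: Bystander: squat amber jar with a black lid, 68 mm in diameter, 62 mm high. Origin: centre of its underside.
- lens_case: Bystander: round black lens case, 60 mm in diameter, 42 mm high. Origin: centre of its underside.
- driver: Bystander: screwdriver 180 mm long lying on the table. Origin: on the table under its middle; x along it to the tip.

How it is judged:
By the outcome, as a careful person would: the job done as asked, in the order asked, and still so for the second after the job is handed in, with the robot touching nothing.
It also fails if it takes over 50 s, if anything falls off the work surface, if the arm or the gripper's body presses on something with over 40 N, if the wrist force passes 120 N, or if a joint passes its speed limit or range.

## Working session

There is one attempt and no reset: what is moved stays moved. The work goes in short steps, Python scripts to look and compute and a tool call to move; the robot and the scene stay as the last step left them, time stands still between calls to the robot, and variables do not carry over. Pictures are saved under pics/ and viewed, at most 10 in all, crops included, and the job is handed in when it is done.

Besides the shell and the picture viewer there is one more tool, called as name([rows], argument=value, ...), one row to a line, values as JSON. jog_arm: Moves the arm, as the interface text tells. Its arguments: {"type":"object","properties":{"targets":{"type":"array","items":{"type":"array","items":{"type":"number"}}},"hand":{"type":"number"},"newtons":{"type":"number"}},"required":["targets"]}

```bash
mkdir -p pics
cat > h.py <<'E'
import numpy as np, cv2
from rig import env
def cloud(im):
    d=im["depth"]; f=200/np.tan(np.radians(im["fovy"]/2)); v,u=np.mgrid[:400,:640]
    P=np.stack([(u-im["cx"])/f*d,(v-im["cy"])/f*d,d,np.ones_like(d)],-1)@np.array(im["cam_to_world"]).T
    P=P[...,:3]; P[d<=0]=np.nan; return P
E
python3 - <<'E'
from h import *
out=[]
for c in("top","side"):
    im=env.get_image(c); P=cloud(im); np.save(c+".npy",P); out.append(cv2.cvtColor(im["frame"],cv2.COLOR_RGB2BGR))
    cv2.imwrite(f"pics/{c}0.png",out[-1])
    print(c,np.array(im["cam_to_world"]).round(3).tolist(),im["fovy"])
    for n in("jar","rack","stage_mark","handle_top","squat_jar","lens_case","driver","stand","probe_tip"):
        for r in env.regions_of(c,n)[:2]:
            p=P[r["pixels"]]; p=p[~np.isnan(p[:,0])]
            print(n,round(r["score"],2),np.round(r["point"]),r["pixels"].sum(),np.median(p,0).round(3),p.min(0).round(3),p.max(0).round(3))
print(env.observe())
E
```

```text
top [[0.063, -0.976, 0.21, 0.301], [-0.998, -0.061, 0.016, -0.077], [-0.003, -0.211, -0.978, 1.475], [0.0, 0.0, 0.0, 1.0]] 42.68263889197139
jar 0.9 [223. 405.] 377 [ 0.541 -0.291  0.157] [ 0.511 -0.321  0.083] [ 0.588 -0.266  0.172]
rack 0.64 [233. 395.] 1188 [ 0.531 -0.282  0.009] [ 0.469 -0.363 -0.01 ] [ 0.63  -0.232  0.164]
stage_mark 0.78 [216. 262.] 1603 [0.542 0.101 0.035] [ 0.508  0.014 -0.006] [0.605 0.32  0.101]
squat_jar 0.8 [159. 368.] 496 [ 0.736 -0.195  0.058] [ 0.71  -0.236 -0.008] [ 0.778 -0.163  0.068]
squat_jar 0.19 [219. 260.] 1539 [0.542 0.103 0.035] [0.508 0.012 0.002] [0.597 0.306 0.101]
lens_case 0.64 [283. 337.] 393 [ 0.37  -0.137  0.04 ] [ 0.341 -0.166 -0.005] [ 0.403 -0.108  0.049]
driver 0.53 [230. 445.] 271 [ 0.543 -0.427  0.021] [ 0.5   -0.45  -0.001] [ 0.593 -0.409  0.031]
stand 0.62 [202. 239.] 12400 [0.588 0.161 0.012] [ 0.393  0.011 -0.008] [0.867 0.326 0.278]
probe_tip 0.8 [202. 240.] 12378 [0.588 0.162 0.012] [ 0.393  0.011 -0.009] [0.838 0.327 0.278]
side [[-0.924, -0.256, 0.284, 0.273], [-0.382, 0.608, -0.695, 0.745], [0.005, -0.751, -0.66, 0.854]
[... 1198 characters left out ...]
8598926e+01, -1.23354429e+01]), 'qvel': array([ 0.02737969, -0.03866674,  0.02130874, -0.01107638,  0.01019599,
       -0.07384943]), 'joint_efforts': array([ 3.55809323e-03, -4.48321795e+01, -2.31464034e+01,  3.29234858e-06,
        4.67511618e-04,  1.33015263e-05]), 'position': array([ 0.20846708, -0.50891333,  0.20272611]), 'tool_rot': array([[ 9.25373155e-01,  3.79057415e-01, -3.03894661e-05],
       [ 3.79057416e-01, -9.25373154e-01,  3.95847415e-05],
       [-1.31167063e-05, -4.81500096e-05, -9.99999999e-01]]), 'ft_force': array([ 0.15305332, -0.64138986, -0.59398047]), 'wrist_torque': array([0.00083213, 0.00498065, 0.00616211]), 'gripper_force': 0.0, 'grip_width': 0.08512542902977936}
```

View pics/top0.png

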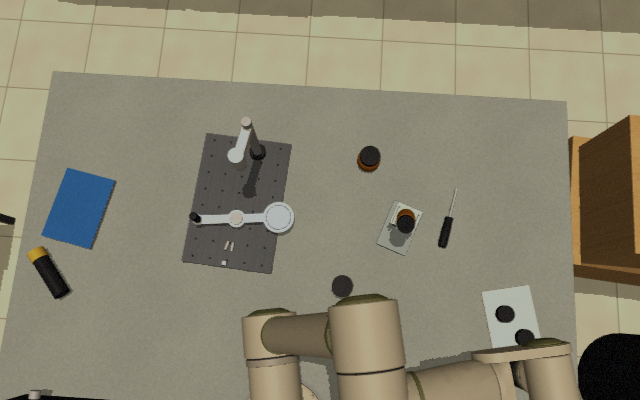

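View pics/side0.png

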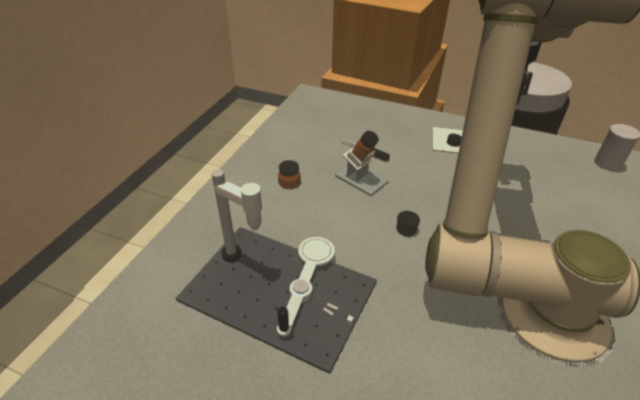

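Top view: the jar in the rack is at (405,223), stage at (278,217), pivot at (236,218), handle at (195,217), column/probe at about (250,150), and notch block at (223,262). Side view agrees: the jar leans and the handle is at (283,320). Next I fit the geometry.

```bash
python3 - <<'E'
from h import *
from scipy.optimize import least_squares
def circ(p):
    r=least_squares(lambda a:np.hypot(p[:,0]-a[0],p[:,1]-a[1])-a[2],[*p.mean(0)[:2],.03],loss='soft_l1',f_scale=.002); return r.x
A=[np.load(c+".npy").reshape(-1,3) for c in("top","side")]
A=[a[~np.isnan(a[:,0])] for a in A]
def box(a,x0,x1,y0,y1,z0,z1): return a[(a[:,0]>x0)&(a[:,0]<x1)&(a[:,1]>y0)&(a[:,1]<y1)&(a[:,2]>z0)&(a[:,2]<z1)]
def rect(p):
    r=cv2.minAreaRect((p[:,:2]*1000).astype(np.float32)); return np.round(r[0],1),np.round(r[1],1),round(r[2],1)
for a in A:
    print("table z",np.median(box(a,.4,.7,-.15,-.1,-.03,.03)[:,2]))
    print("foot",rect(box(a,.45,.66,-.38,-.2,.007,.014)))
    print("board",rect(box(a,.35,.87,-.05,.4,.009,.016)))
    s=box(a,.45,.65,-.03,.09,.031,.042); e,_=cv2.minEnclosingCircle((s[:,:2]*1000).astype(np.float32)),0
    print("stage",e[0],np.median(s,0),len(s))
    h=box(a,.45,.65,.2,.34,.092,.106); print("handletop",h.mean(0),np.ptp(h,0),len(h))
    pv=box(a,.5,.6,.1,.2,.041,.06); print("pivot cap",len(pv),pv.mean(0) if len(pv) else 0, np.ptp(pv,0) if len(pv) else 0)
    c=box(a,.55,.9,-.05,.35,.262,.285); print("column top",c.mean(0),np.ptp(c,0),len(c))
    j=box(a,.49,.62,-.35,-.22,.1,.19); print("jar pts",len(j),j.min(0),j.max(0))
    q=box(a,.38,.46,.1,.25,.016,.05);print("block",len(q),q.mean(0))
E
python3 - <<'E'
import cv2
i=cv2.imread('pics/top0.png')[100:300,180:460]
cv2.imwrite('pics/topc.png',cv2.resize(i,None,fx=2.85,fy=2.85,interpolation=cv2.INTER_CUBIC))
i=cv2.imread('pics/side0.png')[120:210,320:440]
cv2.imwrite('pics/sidec.png',cv2.resize(i,None,fx=6,fy=6,interpolation=cv2.INTER_CUBIC))
E
```

```text
table z -0.0016592963850413645
foot (array([ 550.4, -287.1]), array([168.7, 161.7]), 89.0)
board (array([621.8, 180.5]), array([443.6, 448.4]), 88.0)
stage (552.1573486328125, 54.25746536254883) [0.55138893 0.05248565 0.03552858] 619
handletop [0.53053004 0.28265804 0.09655356] [0.01993229 0.02189489 0.00927668] 48
pivot cap 56 [0.5418015  0.17246312 0.04317559] [0.04289439 0.07803666 0.00494654]
column top [0.68541096 0.14478348 0.26884125] [0.12068258 0.05022583 0.01632308] 298
jar pts 380 [ 0.5105415  -0.33443662  0.10012605] [ 0.58907341 -0.26643974  0.17246561]
block 69 [0.43149369 0.18230132 0.01928546]
table z 6.425864522241476e-05
foot (array([ 551.3, -294. ]), array([ 94.3, 144. ]), 69.1)
board (array([600.6, 180. ]), array([262.8, 391.8]), 85.8)
stage (555.285888671875, 53.87336349487305) [0.55409036 0.05488614 0.03626451] 756
handletop [0.53308322 0.28530682 0.09744868] [0.02049575 0.02075411 0.0114949 ] 86
pivot cap 136 [0.54424818 0.17499712 0.04264043] [0.03428798 0.03489856 0.00466178]
column top [0.68752042 0.14817448 0.26949641] [0.12091976 0.05223783 0.01313046] 370
jar pts 468 [ 0.51322493 -0.31030983  0.10020919] [ 0.59110039 -0.26385169  0.17281679]
block 65 [0.4304374  0.19645609 0.02076186]
```

View pics/sidec.png

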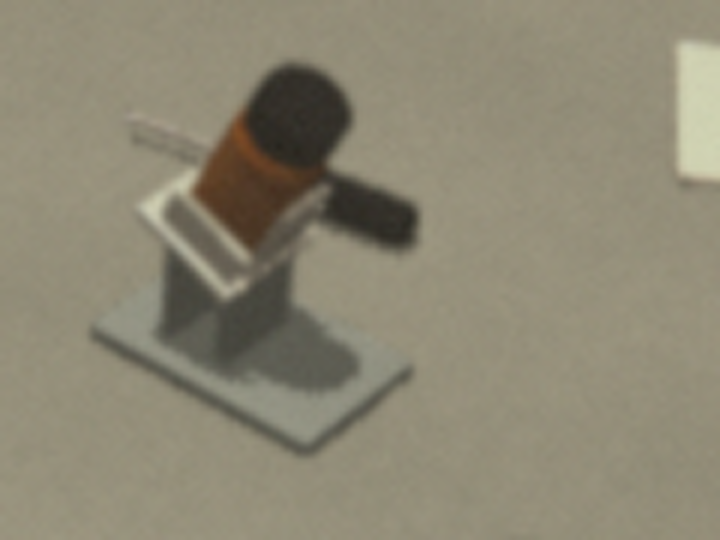

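The crop shows the jar leaning towards the robot (lid at about (297,115)), with the screwdriver well behind it. I refine the jar pose with a model fit, then work out the moves.

```bash
cat >> h.py <<'E'
from scipy.spatial.transform import Rotation as R
def rowto(p,Rm,s=None):
    s=s or env.observe(); T=s["tool_rot"]; d=T.T@(np.array(p)-s["position"])*100
    return d.round(2).tolist()+np.degrees(R.from_matrix(T.T@Rm).as_rotvec()).round(2).tolist()
def jarfit(P,b0,yaw0,fixtilt=True,tilt=.42):
    from scipy.optimize import least_squares
    def res(a):
        ax=np.array([-np.sin(a[4])*np.cos(a[3]),-np.sin(a[4])*np.sin(a[3]),np.cos(a[4])])
        v=P-a[:3]; h=v@ax; r=np.linalg.norm(v-np.outer(h,ax),axis=1)
        # sdf of body and lid
        def sd(R_,h0,h1):
            dx=r-R_; dz=np.abs(h-(h0+h1)/2)-(h1-h0)/2
            return np.where((dx>0)&(dz>0),np.hypot(dx,dz),np.maximum(dx,dz))
        return np.r_[np.minimum(sd(.025,0,.066),sd(.0235,.066,.095)),(a[4]-tilt)*.05,(a[3]-yaw0)*.02]
    f=least_squares(res,[*b0,yaw0,tilt],loss='soft_l1',f_scale=.0015); return f.x,np.median(np.abs(f.fun))
E
python3 - <<'E'
from h import *
yaw=np.radians(-20.9); b0=np.array([.570,-.3008,.075]); ax=np.array([-.381,.1455,.913])
Q=[]
for c in("top","side"):
    a=np.load(c+".npy").reshape(-1,3); a=a[~np.isnan(a[:,0])]
    v=a-b0; h=v@ax; r=np.linalg.norm(v-np.outer(h,ax),axis=1)
    a=a[(h>.055)&(h<.11)&(r<.036)]; Q.append(a)
    x,e=jarfit(a,b0,yaw); print(c,len(a),x[:3].round(4),np.degrees(x[3:]).round(1),e.round(4),"lidtop",(x[:3]+.095*np.array([-np.sin(x[4])*np.cos(x[3]),-np.sin(x[4])*np.sin(x[3]),np.cos(x[4])])).round(4))
E
```

```text
top 319 [ 0.5667 -0.3046  0.0732] [-23.7  24.2] 0.0012 lidtop [ 0.531  -0.2889  0.1599]
side 335 [ 0.5711 -0.3028  0.0751] [-18.7  24.4] 0.001 lidtop [ 0.534  -0.2902  0.1616]
```

```bash
cat >> h.py <<'E'
JB=np.array([.569,-.303,.0745]); JY=np.radians(-21); JA=np.array([-np.sin(.42)*np.cos(JY),-np.sin(.42)*np.sin(JY),np.cos(.42)])
yy=np.array([np.sin(JY),-np.cos(JY),0]); JR=np.c_[np.cross(yy,-JA),yy,-JA]
E
python3 -c "
from h import *
print(JR.round(3).tolist(),rowto(JB+.17*JA,JR))"
```

```text
[[0.852, -0.358, 0.381], [-0.327, -0.934, -0.146], [0.408, 0.0, -0.913]] [36.12, -10.14, -2.7, -9.09, 22.9, 42.62]
```

jog_arm([
  [36.1,-10.1,-2.7,-9.1,22.9,42.6],
  [36.1,-10.1,-2.7,-9.1,22.9,42.6],
  [36.1,-10.1,-2.7,-9.1,22.9,42.6],
  [36.1,-10.1,-2.7,-9.1,22.9,42.6],
  [36.1,-10.1,-2.7,-9.1,22.9,42.6],
  [36.1,-10.1,-2.7,-9.1,22.9,42.6],
  [36.1,-10.1,-2.7,-9.1,22.9,42.6],
  [36.1,-10.1,-2.7,-9.1,22.9,42.6],
], hand=1, newtons=50)

```text
time_s: 1.67
position: [0.471, -0.3023, 0.2266]
tool_rot: [[0.85, -0.363, 0.382], [-0.332, -0.932, -0.147], [0.41, -0.002, -0.912]]
ft_force: [0.1, -0.3, -0.0]
grip_width: 0.0852
gripper_force: 0.0
```

```bash
python3 -c "
from h import *
print(env.observe()['position'],rowto(JB+.17*JA,JR))"
```

```text
[ 0.47098287 -0.30231837  0.22664875] [2.15, -3.46, 0.64, 0.02, -0.11, -0.32]
```

jog_arm([
  [2.1,-3.4,0.6,0,0,0],
  [2.1,-3.4,0.6,0,0,0],
  [2.1,-3.4,0.6,0,0,0],
  [2.1,-3.4,0.6,0,0,0],
])

```text
time_s: 2.0
position: [0.503, -0.2807, 0.2296]
tool_rot: [[0.853, -0.357, 0.38], [-0.326, -0.934, -0.146], [0.407, 0.0, -0.913]]
ft_force: [-0.7, -0.7, 0.2]
grip_width: 0.0852
gripper_force: 0.0
```

Run:
```python
from h import *
print(rowto(JB+.17*JA,JR), rowto(JB+.061*JA,JR))
for c in("side","top"):
    im=env.get_image(c); a=cloud(im).reshape(-1,3); a=a[~np.isnan(a[:,0])]
    v=a-JB; h=v@JA; r=np.linalg.norm(v-np.outer(h,JA),axis=1)
    a=a[(h>.055)&(h<.10)&(r<.034)]
    if len(a)>80:
        x,e=jarfit(a,JB,JY); print(c,len(a),x[:3].round(4),np.degrees(x[3:]).round(1))
    if c=="side": cv2.imwrite("pics/pre.png",cv2.resize(cv2.cvtColor(im["frame"],cv2.COLOR_RGB2BGR)[40:220,270:500],None,fx=3,fy=3))
```

```text
[0.04, -0.28, -0.0, 0.0, 0.02, 0.06] [0.04, -0.28, 10.9, 0.0, 0.02, 0.06]
side 333 [ 0.5701 -0.3036  0.0747] [-20.5  23.9]
top 275 [ 0.5683 -0.304   0.0742] [-21.5  25.7]
```

View pics/pre.png

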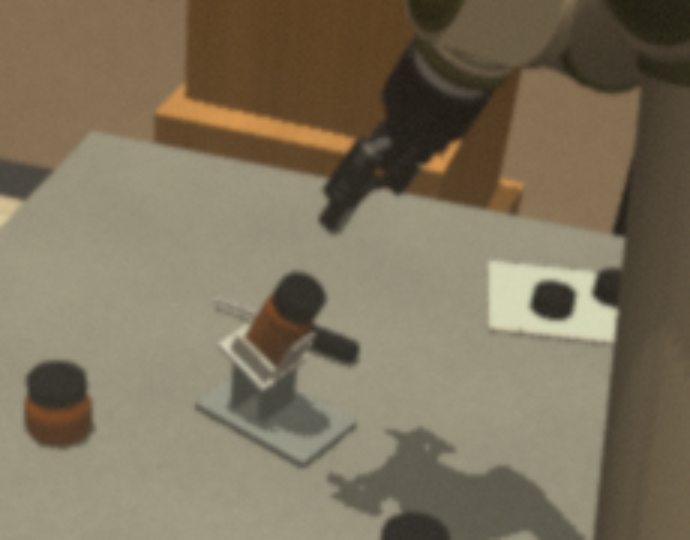

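The open gripper stands above the lid (lid at (298,298)), aligned with the jar's axis. Descend along it.

jog_arm([
  [0,-0.2,3.5,0,0,0],
  [0,-0.2,6,0,0,0],
  [0,-0.2,8,0,0,0],
  [0,-0.2,9.5,0,0,0],
  [0,-0.2,10.5,0,0,0],
  [0,-0.2,10.9,0,0,0],
  [0,-0.2,10.9,0,0,0],
])

```text
time_s: 2.68
position: [0.5449, -0.2954, 0.1297]
tool_rot: [[0.853, -0.359, 0.38], [-0.328, -0.933, -0.146], [0.407, -0.0, -0.913]]
ft_force: [0.2, 0.1, -0.3]
grip_width: 0.0851
gripper_force: 0.0
```

jog_arm([
  [0,0,0,0,0,0],
  [0,0,0,0,0,0],
  [0,0,0,0,0,0],
  [0,0,0,0,0,0],
  [0,0,0,0,0,0],
  [0,0,0,0,0,0],
], hand=0, newtons=40)

```text
time_s: 3.18
position: [0.5455, -0.2948, 0.1316]
tool_rot: [[0.852, -0.358, 0.382], [-0.326, -0.934, -0.147], [0.41, 0.001, -0.912]]
ft_force: [-2.0, 1.9, 6.8]
grip_width: 0.0427
gripper_force: 39.5
```

Run:
```python
from h import *
im=env.get_image("side"); cv2.imwrite("pics/grip.png",cv2.resize(cv2.cvtColor(im["frame"],cv2.COLOR_RGB2BGR)[90:220,300:440],None,fx=4.5,fy=4.5,interpolation=cv2.INTER_CUBIC))
s=env.observe(); print(s["position"],(s["position"]-JB)@JA,s["grip_width"],s["ft_force"],s["wrist_torque"])
v=s["position"]-JB-np.array([0,-.001,0]); print("offs tool axes",(s["tool_rot"].T@v).round(4))
```

```text
[ 0.5455144  -0.29482336  0.13161452] 0.06228590701255907 0.0425925286240375 [-3.05826789  1.96425807  6.46974198] [0.13619587 0.29112018 0.02930403]
offs tool axes [ 0.0004 -0.0001 -0.0624]
```

View pics/grip.png

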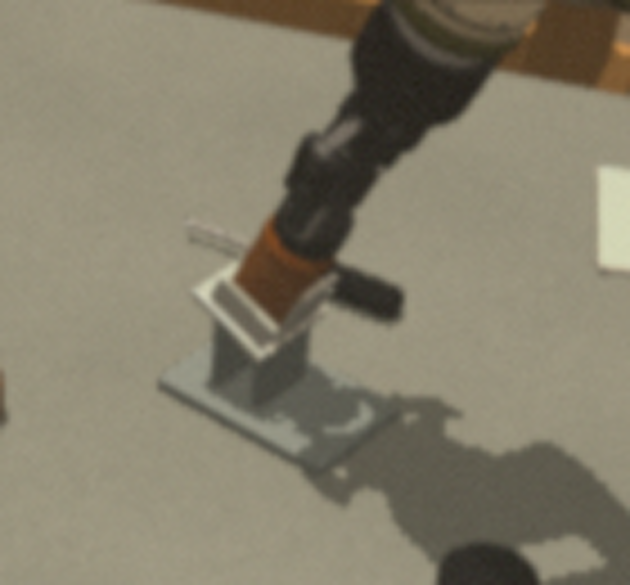

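The fingers hold the lid squarely with the jar still seated. Lift along the jar's axis.

jog_arm([
  [0,0,-0.5,0,0,0],
  [0,0,-1.5,0,0,0],
  [0,0,-3,0,0,0],
  [0,0,-5,0,0,0],
  [0,0,-7,0,0,0],
  [0,0,-9,0,0,0],
  [0,0,-10,0,0,0],
  [0,0,-10,0,0,0],
])

```text
time_s: 3.9
position: [0.5071, -0.2802, 0.2241]
tool_rot: [[0.851, -0.358, 0.383], [-0.326, -0.934, -0.149], [0.411, 0.002, -0.912]]
ft_force: [0.9, 0.4, -2.2]
grip_width: 0.0422
gripper_force: 41.1
```

```bash
cat >> h.py <<'E'
def down(yaw):
    y=np.radians(yaw); return np.array([[np.cos(y),np.sin(y),0],[np.sin(y),-np.cos(y),0],[0,0,-1.]])
E
python3 - <<'E'
from h import *
s=env.observe();p=s["position"];T=s["tool_rot"]
for c in("side","top"):
    im=env.get_image(c); a=cloud(im).reshape(-1,3); a=a[~np.isnan(a[:,0])]
    # express in tool coords; jar hangs below TCP
    v=(a-p)@T; a_=v[(np.hypot(v[:,0],v[:,1])<.035)&(v[:,2]>.005)&(v[:,2]<.075)]
    print(c,len(a_), a_[:,2].max() if len(a_) else 0)
    if len(a_)>60:
        W=a_[(a_[:,2]<.055)]
        from scipy.optimize import least_squares
        f=least_squares(lambda q:np.hypot(W[:,0]-q[0]-q[2]*W[:,2],W[:,1]-q[1]-q[3]*W[:,2])-.025,[0,0,0,0],loss='soft_l1',f_scale=.0015)
        print("axis offs mm/slope deg in tool",(f.x[:2]*1000).round(1),np.degrees(f.x[2:]).round(1), len(W))
print(s["grip_width"],s["ft_force"]); print(rowto([.48,-.2,.26],down(-21)), rowto([.5537,.054,.26],down(-21)))
E
```

```text
side 283 0.06228186290939953
axis offs mm/slope deg in tool [ 0.2 -0.9] [-1.   0.5] 248
top 81 0.0672349811519909
axis offs mm/slope deg in tool [-3.8  0.2] [-2.1 -1. ] 66
0.04216782795095222 [ 0.93543247  0.39240118 -2.24756156]
[-3.34, -6.49, -5.75, 0.0, -24.03, 0.02] [-5.36, -32.85, -6.65, 0.0, -24.03, 0.02]
```

jog_arm([
  [-0.5,-2,-1,0,-3,0],
  [-1,-5,-2,0,-6,0],
  [-1.5,-8,-3,0,-10,0],
  [-2.2,-11.5,-4,0,-14,0],
  [-3,-15,-5,0,-18,0],
  [-3.8,-18.5,-6,0,-21,0],
  [-4.5,-22,-6.5,0,-23,0],
  [-5,-25.5,-6.6,0,-24,0],
])

```text
time_s: 4.67
position: [0.5313, -0.0141, 0.2605]
tool_rot: [[0.934, -0.358, -0.002], [-0.358, -0.934, 0.0], [-0.002, 0.001, -1.0]]
ft_force: [0.1, -0.9, -2.2]
grip_width: 0.0422
gripper_force: 41.2
```

jog_arm([
  [-0.3,-3,0,0,0,0],
  [-0.3,-5.5,0,0,0,0],
  [-0.3,-7,0,0,0,0],
  [-0.3,-7.4,0,0,0,0],
  [-0.3,-7.4,0,0,0,0],
])

```text
time_s: 5.08
position: [0.5547, 0.055, 0.2598]
tool_rot: [[0.934, -0.356, -0.001], [-0.356, -0.934, -0.0], [-0.001, 0.001, -1.0]]
ft_force: [-0.7, 0.3, -2.2]
grip_width: 0.0423
gripper_force: 41.2
```

```bash
cat > hang.py <<'E'
from h import *
from scipy.optimize import least_squares
s=env.observe();p=s["position"];T=s["tool_rot"]; print(p,s["grip_width"],s["ft_force"])
for c in("side","top"):
    im=env.get_image(c); a=cloud(im).reshape(-1,3); a=a[~np.isnan(a[:,0])]
    v=(a-p)@T; W=v[(np.hypot(v[:,0],v[:,1])<.035)&(v[:,2]>.002)&(v[:,2]<.07)]
    if len(W)>60:
        print(c,len(W),"bottom",W[:,2].max().round(4))
        W=W[W[:,2]<.055]
        f=least_squares(lambda q:np.hypot(W[:,0]-q[0]-q[2]*W[:,2],W[:,1]-q[1]-q[3]*W[:,2])-.025,[0,0,0,0],loss='soft_l1',f_scale=.0015)
        print(" axis at bottom (tool mm)",((f.x[:2]+.06*f.x[2:])*1000).round(1),"slope",np.degrees(f.x[2:]).round(1))
    st=a[(abs(a[:,0]-.552)<.06)&(a[:,1]<.1)&(a[:,1]>-.02)&(a[:,2]>.03)&(a[:,2]<.043)]
    e=cv2.minEnclosingCircle((st[:,:2]*1000).astype(np.float32)); print(c,"stage",np.round(e[0],1),round(e[1],1))
cv2.imwrite("pics/hang.png",cv2.resize(cv2.cvtColor(env.get_image("side")["frame"],cv2.COLOR_RGB2BGR)[130:350,200:420],None,fx=2.7,fy=2.7))
print(rowto([.5537,.054,.0985],down(-21)))
E
python3 hang.py
```

```text
[0.55470047 0.05495847 0.25984622] 0.042324096353127616 [-0.70207869  0.32354828 -2.23951714]
side 483 bottom 0.063
 axis at bottom (tool mm) [ 1.8 -1.1] slope [ 0.2 -0.6]
side stage [557.3  55.8] 46.7
top stage [552.1  54.8] 44.8
[-0.1, -0.06, 16.23, 0.05, -0.02, -0.04]
```

View pics/hang.png

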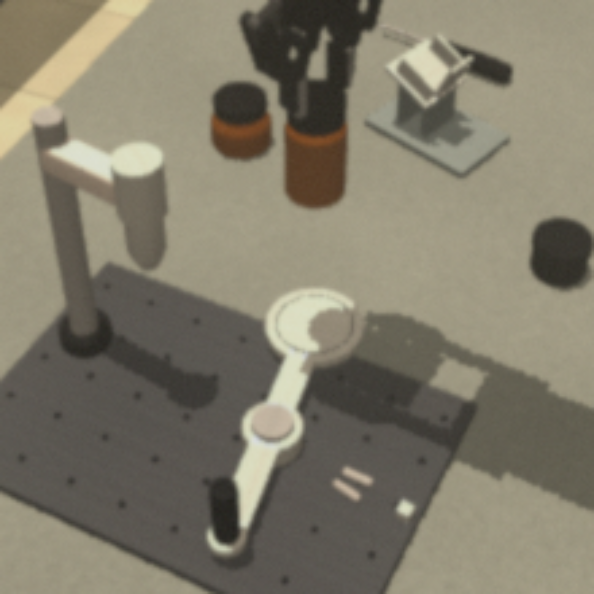

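The jar hangs upright above the stage (its base at (315,195); engraved circle at (315,320)). Lower it.

jog_arm([
  [-0.1,-0.1,2,0,0,0],
  [-0.1,-0.1,5,0,0,0],
  [-0.1,-0.1,8,0,0,0],
  [-0.1,-0.1,11,0,0,0],
  [-0.1,-0.1,13.5,0,0,0],
  [-0.1,-0.1,14.8,0,0,0],
  [-0.1,-0.1,15.3,0,0,0],
  [-0.1,-0.1,15.4,0,0,0],
])

```text
time_s: 5.9
position: [0.5538, 0.0545, 0.1067]
tool_rot: [[0.933, -0.359, -0.0], [-0.359, -0.933, -0.001], [-0.0, 0.001, -1.0]]
ft_force: [0.2, 0.9, -3.4]
grip_width: 0.0424
gripper_force: 41.2
```

jog_arm([
  [0,0,0.15,0,0,0],
  [0,0,0.3,0,0,0],
  [0,0,0.4,0,0,0],
  [0,0,0.5,0,0,0],
  [0,0,0.6,0,0,0],
])

```text
time_s: 6.32
position: [0.5543, 0.0553, 0.1017]
tool_rot: [[0.934, -0.358, 0.002], [-0.358, -0.934, -0.001], [0.002, 0.0, -1.0]]
ft_force: [-0.3, 0.9, -2.4]
grip_width: 0.0424
gripper_force: 41.2
```

jog_arm([
  [0,0,0.1,0,0,0],
  [0,0,0.15,0,0,0],
  [0,0,0.2,0,0,0],
  [0,0,0.2,0,0,0],
])

```text
time_s: 6.65
position: [0.5541, 0.0554, 0.0992]
tool_rot: [[0.934, -0.358, 0.001], [-0.358, -0.934, -0.001], [0.001, 0.0, -1.0]]
ft_force: [0.0, 0.2, -2.9]
grip_width: 0.0424
gripper_force: 41.2
```

jog_arm([
  [0,0,0.05,0,0,0],
  [0,0,0.1,0,0,0],
  [0,0,0.1,0,0,0],
])

```text
time_s: 6.9
position: [0.5545, 0.0553, 0.0986]
tool_rot: [[0.934, -0.358, 0.002], [-0.358, -0.934, -0.001], [0.002, 0.0, -1.0]]
ft_force: [0.1, 0.7, 1.0]
grip_width: 0.0421
gripper_force: 41.8
```

Contact felt (force went from -2.9 to +1 N). Release.

jog_arm([
  [0,0,0,0,0,0],
  [0,0,0,0,0,0],
  [0,0,0,0,0,0],
  [0,0,0,0,0,0],
  [0,0,0,0,0,0],
  [0,0,0,0,0,0],
], hand=1)

```text
time_s: 7.4
position: [0.5541, 0.0553, 0.0983]
tool_rot: [[0.934, -0.358, 0.001], [-0.358, -0.934, -0.001], [0.001, 0.0, -1.0]]
ft_force: [-0.5, -0.4, -0.1]
grip_width: 0.0856
gripper_force: 0.0
```

jog_arm([
  [0,0,-0.5,0,0,0],
  [0,0,-2,0,0,0],
  [0,0,-4.5,0,0,0],
  [0,0,-7.5,0,0,0],
  [0,0,-10.5,0,0,0],
  [0,0,-13,0,0,0],
  [0,0,-14,0,0,0],
  [0,0,-14,0,0,0],
])

```text
time_s: 8.07
position: [0.5549, 0.0554, 0.2414]
tool_rot: [[0.934, -0.358, 0.007], [-0.358, -0.934, -0.001], [0.007, -0.001, -1.0]]
ft_force: [-0.2, -1.0, -0.5]
grip_width: 0.0853
gripper_force: 0.0
```

```bash
cat > chk.py <<'E'
from h import *
s=env.observe(); print(s["position"],s["grip_width"],s["time_s"])
def run(jc):
  for c in("side","top"):
    im=env.get_image(c); a=cloud(im).reshape(-1,3); a=a[~np.isnan(a[:,0])]
    d=np.hypot(a[:,0]-jc[0],a[:,1]-jc[1]); W=a[(d<.035)&(a[:,2]>.045)&(a[:,2]<.145)]
    if len(W)>60:
        x,e=jarfit(W,[*jc,.036],0,tilt=0.); print(c,len(W),"jar base",x[:3].round(4),"tilt",np.degrees(x[4]).round(1),e.round(4))
    st=a[(d<.07)&(a[:,2]>.031)&(a[:,2]<.042)]
    e=cv2.minEnclosingCircle((st[:,:2]*1000).astype(np.float32)); print(c,"stage",np.round(e[0],1),round(e[1],1))
    h=a[(a[:,2]>.085)&(a[:,2]<.104)&(a[:,0]<.56)&(a[:,0]>.40)&(a[:,1]>.15)&(a[:,1]<.31)]
    if len(h): print(c,"handle",((h.max(0)+h.min(0))/2).round(4),h.mean(0).round(4),len(h))
  cv2.imwrite("pics/chk.png",cv2.resize(cv2.cvtColor(env.get_image("side")["frame"],cv2.COLOR_RGB2BGR)[130:350,200:420],None,fx=2.7,fy=2.7))
E
python3 - <<'E'
from chk import *
run((.554,.055))
print("to above handle",rowto([.532,.284,.24],down(95)))
E
```

```text
[0.5548834  0.05536658 0.24142605] 0.08529648127735324 8.0667
side 744 jar base [0.5564 0.0559 0.0361] tilt 0.0 0.0007
side stage [550.8  67.2] 57.7
side handle [0.5338 0.2848 0.0933] [0.5327 0.2865 0.0957] 108
top 64 jar base [0.5548 0.0562 0.0361] tilt 2.2 0.0007
top stage [551.   67.4] 57.0
top handle [0.5299 0.2832 0.0945] [0.5302 0.2825 0.0952] 53
to above handle [-10.19, -20.57, -0.29, -0.01, 0.07, -115.98]
```

View pics/chk.png

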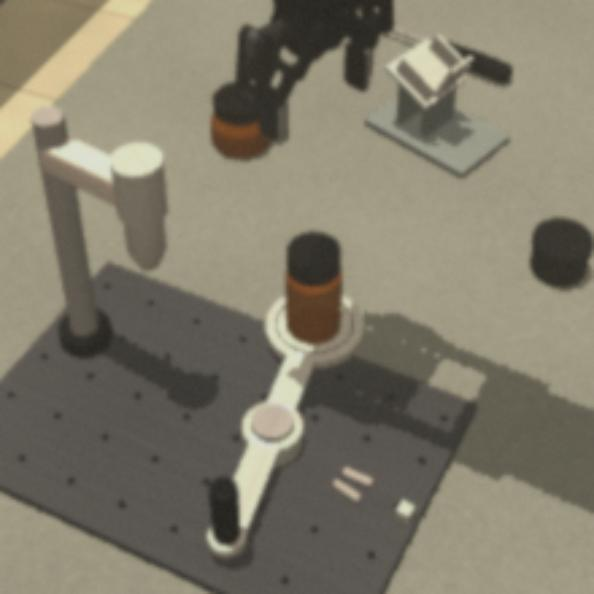

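The jar stands upright inside the circle (base at (313,325)), and the handle is at (225,490). Move over the handle and turn the tool.

jog_arm([
  [-1,-2,-0.3,0,0,-7],
  [-2.2,-4.5,-0.3,0,0,-14],
  [-3.5,-7,-0.3,0,0,-21],
  [-4.8,-9.7,-0.3,0,0,-28],
  [-6.2,-12.4,-0.3,0,0,-35],
  [-7.5,-15,-0.3,0,0,-42],
  [-8.7,-17.5,-0.3,0,0,-49],
  [-9.6,-19.5,-0.3,0,0,-56],
])

```text
time_s: 8.88
position: [0.5332, 0.2738, 0.2395]
tool_rot: [[0.815, 0.58, -0.002], [0.58, -0.815, -0.001], [-0.002, -0.0, -1.0]]
ft_force: [1.0, -0.5, 0.2]
grip_width: 0.0855
gripper_force: 0.0
```

```bash
python3 -c "
from h import *
print(env.observe()['q'].round(1),rowto([.532,.284,.24],down(95)))"
```

```text
[15.9 25.8 61.8 -0.  92.5 70.5] [0.5, -0.9, -0.05, -0.07, 0.12, -59.57]
```

jog_arm([
  [0.2,-0.4,0,0,0,-7],
  [0.5,-0.8,0,0,0,-14],
  [0.5,-0.9,0,0,0,-21],
  [0.5,-0.9,0,0,0,-28],
  [0.5,-0.9,0,0,0,-35],
  [0.5,-0.9,0,0,0,-42],
  [0.5,-0.9,0,0,0,-49],
  [0.5,-0.9,0,0,0,-56],
])

```text
time_s: 9.55
position: [0.5327, 0.282, 0.2394]
tool_rot: [[-0.024, 1.0, -0.002], [1.0, 0.024, -0.002], [-0.002, -0.002, -1.0]]
ft_force: [0.1, -1.4, 0.6]
grip_width: 0.0852
gripper_force: 0.0
```

```bash
python3 -c "
from h import *
print(env.observe()['q'].round(1),rowto([.532,.284,.24],down(95)))"
```

```text
[16.7 26.1 61.2 -0.1 92.8 15.3] [0.21, -0.06, -0.06, -0.11, 0.09, -3.63]
```

jog_arm([
  [0.1,0,3,0,0,-2],
  [0.2,0,6,0,0,-3.5],
  [0.2,0,9,0,0,-3.5],
  [0.2,0,12,0,0,-3.5],
  [0.2,0,15,0,0,-3.5],
  [0.2,0,17.5,0,0,-3.5],
  [0.2,0,18.4,0,0,-3.5],
  [0.2,0,18.4,0,0,-3.5],
])

```text
time_s: 10.22
position: [0.5317, 0.2834, 0.0542]
tool_rot: [[-0.079, 0.997, -0.005], [0.997, 0.079, -0.003], [-0.002, -0.005, -1.0]]
ft_force: [-0.3, 0.1, 0.4]
grip_width: 0.0853
gripper_force: 0.0
```

jog_arm([
  [0,0,0,0,0,0],
  [0,0,0,0,0,0],
  [0,0,0,0,0,0],
  [0,0,0,0,0,0],
  [0,0,0,0,0,0],
  [0,0,0,0,0,0],
  [0,0,0,0,0,0],
  [0,0,0,0,0,0],
], hand=0, newtons=20)

```text
time_s: 10.88
position: [0.5336, 0.2841, 0.0579]
tool_rot: [[-0.079, 0.997, 0.002], [0.997, 0.079, -0.0], [-0.0, 0.002, -1.0]]
ft_force: [0.4, 0.3, 6.2]
grip_width: 0.0208
gripper_force: 19.6
```

```bash
cat > arc.py <<'E'
from h import *
from chk import run
s=env.observe(); p=s["position"]; print(p,s["grip_width"],s["ft_force"])
C=np.array([.543,.174]); v=p[:2]-C; th=np.degrees(np.arctan2(v[1],v[0])); print("r",np.hypot(*v),"th",th)
import sys
end=float(sys.argv[1]); n=int(sys.argv[2]); r=.110
th0=th
for k in range(1,n+1):
    t=th0+(end-th0)*k/n; q=C+r*np.array([np.cos(np.radians(t)),np.sin(np.radians(t))])
    print([round(x,2) for x in rowto([*q,p[2]],down(t),s)])
E
python3 arc.py 168.5 16
```

```text
[0.53357045 0.28409856 0.05792694] 0.02084511134415107 10.8833
[0.53357045 0.28409856 0.05792694] 0.02084511134415107 [0.37789495 0.31075081 6.19788626]
r 0.1105016285056902 th 94.89523094422074
[-0.09, -0.88, -0.0, 0.13, 0.03, -4.98]
[-0.2, -1.76, -0.0, 0.13, 0.04, -9.58]
[-0.38, -2.62, -0.01, 0.13, 0.04, -14.18]
[-0.64, -3.47, -0.01, 0.12, 0.05, -18.78]
[-0.95, -4.29, -0.01, 0.12, 0.05, -23.38]
[-1.34, -5.09, -0.01, 0.12, 0.06, -27.98]
[-1.78, -5.85, -0.01, 0.12, 0.06, -32.58]
[-2.29, -6.57, -0.01, 0.12, 0.07, -37.18]
[-2.85, -7.26, -0.02, 0.11, 0.07, -41.78]
[-3.46, -7.89, -0.02, 0.11, 0.08, -46.38]
[-4.12, -8.47, -0.02, 0.11, 0.08, -50.98]
[-4.83, -9.0, -0.02, 0.11, 0.09, -55.58]
[-5.58, -9.47, -0.02, 0.1, 0.09, -60.18]
[-6.36, -9.88, -0.02, 0.1, 0.1, -64.78]
[-7.18, -10.22, -0.02, 0.1, 0.1, -69.38]
[-8.01, -10.5, -0.02, 0.09, 0.11, -73.98]
```

Handle gripped (opening 21 mm). Swing slowly along the arc.

jog_arm([
  [-0.02,-0.22,0,0,0,-1.2],
  [-0.07,-0.65,0,0,0,-3.5],
  [-0.12,-1.1,0,0,0,-6],
  [-0.2,-1.65,0,0,0,-9],
  [-0.3,-2.2,0,0,0,-12],
  [-0.43,-2.8,0,0,0,-15],
  [-0.6,-3.35,0,0,0,-18],
  [-0.8,-3.9,0,0,0,-21.2],
])

```text
time_s: 11.55
position: [0.4951, 0.2734, 0.0579]
tool_rot: [[-0.436, 0.9, 0.003], [0.9, 0.436, 0.0], [-0.001, 0.002, -1.0]]
ft_force: [-0.6, 0.3, 6.2]
grip_width: 0.021
gripper_force: 19.7
```

```bash
python3 arc.py 168.5 16
```

```text
[0.49510003 0.27335844 0.0579203 ] 0.020983898462940066 11.55
[0.49510003 0.27335844 0.0579203 ] 0.020983898462940066 [-0.62439658  0.31515465  6.19997409]
r 0.11030188685706506 th 115.73837074149218
[-0.05, -0.63, -0.0, 0.14, 0.04, -3.18]
[-0.1, -1.26, -0.0, 0.14, 0.05, -6.47]
[-0.19, -1.89, -0.0, 0.14, 0.05, -9.77]
[-0.32, -2.51, -0.01, 0.14, 0.06, -13.07]
[-0.48, -3.12, -0.01, 0.14, 0.06, -16.37]
[-0.67, -3.72, -0.01, 0.13, 0.06, -19.66]
[-0.9, -4.31, -0.01, 0.13, 0.07, -22.96]
[-1.17, -4.89, -0.01, 0.13, 0.07, -26.26]
[-1.46, -5.45, -0.01, 0.13, 0.08, -29.56]
[-1.79, -5.99, -0.01, 0.13, 0.08, -32.86]
[-2.15, -6.51, -0.01, 0.13, 0.08, -36.15]
[-2.54, -7.01, -0.02, 0.12, 0.09, -39.45]
[-2.95, -7.49, -0.02, 0.12, 0.09, -42.75]
[-3.4, -7.94, -0.02, 0.12, 0.1, -46.05]
[-3.86, -8.37, -0.02, 0.12, 0.1, -49.34]
[-4.36, -8.77, -0.02, 0.11, 0.1, -52.64]
```

jog_arm([
  [-0.04,-0.55,0,0,0,-3],
  [-0.09,-1.15,0,0,0,-6],
  [-0.17,-1.75,0,0,0,-9],
  [-0.28,-2.3,0,0,0,-12],
  [-0.42,-2.87,0,0,0,-15],
  [-0.58,-3.42,0,0,0,-18],
  [-0.76,-3.97,0,0,0,-21],
  [-0.98,-4.5,0,0,0,-24],
])

```text
time_s: 12.22
position: [0.4586, 0.2449, 0.0579]
tool_rot: [[-0.764, 0.645, 0.002], [0.645, 0.764, 0.0], [-0.001, 0.002, -1.0]]
ft_force: [-1.7, 1.7, 8.3]
grip_width: 0.0205
gripper_force: 19.8
```

```bash
python3 arc.py 168.9 16
python3 - <<'E'
from chk import *
th=np.radians(np.degrees(np.arctan2(s["position"][1]-.174,s["position"][0]-.543))+180); run((.543+.12*np.cos(th),.174+.12*np.sin(th)))
E
```

```text
[0.45861037 0.24488628 0.0578818 ] 0.020528781867099638 12.2167
[0.45861037 0.24488628 0.0578818 ] 0.020528781867099638 [-1.70623529  1.71771531  8.27915592]
r 0.11021104523667892 th 139.9701429100346
[-0.03, -0.35, -0.0, 0.09, 0.08, -1.92]
[-0.04, -0.69, -0.0, 0.09, 0.08, -3.73]
[-0.07, -1.04, -0.0, 0.09, 0.08, -5.53]
[-0.11, -1.38, -0.0, 0.08, 0.08, -7.34]
[-0.16, -1.73, -0.0, 0.08, 0.08, -9.15]
[-0.22, -2.07, -0.0, 0.08, 0.09, -10.96]
[-0.29, -2.41, -0.0, 0.08, 0.09, -12.77]
[-0.38, -2.75, -0.0, 0.08, 0.09, -14.57]
[-0.47, -3.08, -0.0, 0.08, 0.09, -16.38]
[-0.57, -3.41, -0.0, 0.08, 0.09, -18.19]
[-0.68, -3.74, -0.0, 0.08, 0.09, -20.0]
[-0.81, -4.07, -0.01, 0.07, 0.09, -21.81]
[-0.94, -4.39, -0.01, 0.07, 0.09, -23.62]
[-1.09, -4.7, -0.01, 0.07, 0.1, -25.42]
[-1.24, -5.01, -0.01, 0.07, 0.1, -27.23]
[-1.4, -5.32, -0.01, 0.07, 0.1, -29.04]
[0.45861037 0.24488628 0.0578818 ] 0.020528781867099638 12.2167
side 761 jar base [0.6357 0.0981 0.0362] tilt 0.2 0.0007
side stage [627.3 108.7] 56.4
side handle [0.4595 0.2499 0.0945] [0.4559 0.2484 0.0966] 144
top 362 jar base [0.6332 0.0994 0.0346] tilt 0.2 0.001
top stage [625.8 106.1] 56.6
top handle [0.4533 0.2246 0.0949] [0.4533 0.2246 0.0949] 1
```

View pics/chk.png

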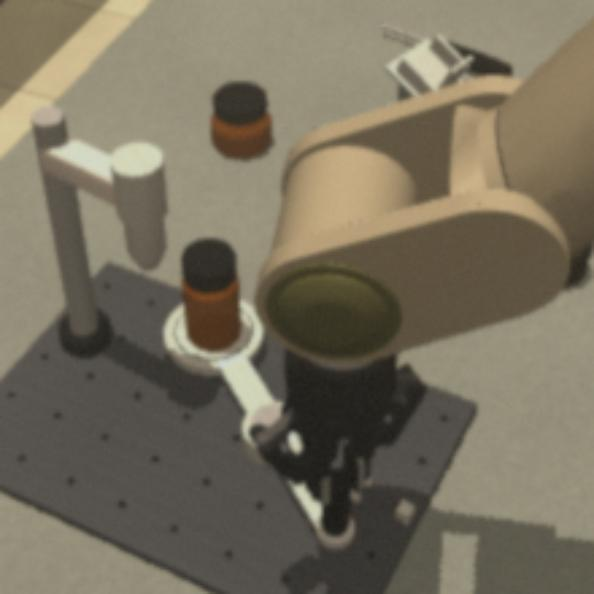

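The jar stays upright on the stage at (213,335) and the handle is firmly held. Before the last part I refine the notch angle from the block and the board.

Run:
```python
from h import *
P=np.load("side.npy"); sub=P[310:326,342:358].reshape(-1,3); b=sub[sub[:,2]>.0185]
print("block",b.mean(0),len(b))
C=np.array([.543,.174]); ang=lambda p:np.degrees(np.arctan2(p[1]-C[1],p[0]-C[0]))
print(ang(b.mean(0)))
for c in("top","side"):
    a=np.load(c+".npy").reshape(-1,3); a=a[~np.isnan(a[:,0])]
    m=(a[:,0]>.60)&(a[:,0]<.80)&(a[:,1]>.08)&(a[:,1]<.2)&(a[:,2]>.225)&(a[:,2]<.29)
    q=a[m]; 
    r=cv2.minAreaRect((q[:,:2]*1000).astype(np.float32)); print(c,r, q[:,2].max())
```

```text
block [0.41640086 0.20046116 0.02289629] 35
168.19426488515415
top ((698.1417236328125, 139.19410705566406), (39.6276969909668, 122.30004119873047), 74.20053100585938) 0.278390253774526
side ((701.9696655273438, 146.39688110351562), (40.66300964355469, 124.30970764160156), 82.18909454345703) 0.27518992918886087
```

jog_arm([
  [-0.03,-0.35,0,0,0,-1.9],
  [-0.05,-0.75,0,0,0,-4],
  [-0.1,-1.2,0,0,0,-6.4],
  [-0.16,-1.7,0,0,0,-9],
  [-0.24,-2.15,0,0,0,-11.4],
  [-0.34,-2.6,0,0,0,-13.8],
  [-0.45,-3,0,0,0,-16],
  [-0.55,-3.35,0,0,0,-17.9],
])

```text
time_s: 13.03
position: [0.4411, 0.2159, 0.0579]
tool_rot: [[-0.925, 0.379, 0.002], [0.379, 0.925, 0.001], [-0.001, 0.001, -1.0]]
ft_force: [1.1, 11.9, 4.1]
grip_width: 0.0208
gripper_force: 19.9
```

```bash
python3 arc.py 168.6 8
```

```text
[0.44109516 0.21586053 0.05790821] 0.02081085797354569 13.0333
[0.44109516 0.21586053 0.05790821] 0.02081085797354569 [ 1.07935865 11.94154803  4.10595957]
r 0.11016760296939337 th 157.66809218105936
[-0.02, -0.26, -0.0, 0.08, 0.08, -1.33]
[-0.03, -0.52, -0.0, 0.08, 0.08, -2.7]
[-0.04, -0.79, -0.0, 0.08, 0.08, -4.07]
[-0.07, -1.05, -0.0, 0.08, 0.09, -5.43]
[-0.09, -1.31, -0.0, 0.08, 0.09, -6.8]
[-0.13, -1.57, -0.0, 0.07, 0.09, -8.16]
[-0.17, -1.83, -0.0, 0.07, 0.09, -9.53]
[-0.22, -2.09, -0.0, 0.07, 0.09, -10.9]
```

jog_arm([
  [0,-0.15,0,0,0,-0.8],
  [-0.01,-0.3,0,0,0,-1.6],
])

```text
time_s: 13.2
position: [0.441, 0.2148, 0.058]
tool_rot: [[-0.935, 0.355, 0.004], [0.355, 0.935, 0.005], [-0.002, 0.006, -1.0]]
ft_force: [0.3, 18.5, 2.7]
grip_width: 0.0209
gripper_force: 19.9
```

```bash
python3 arc.py 168.6 8
python3 - <<'E'
from chk import *
th=np.radians(np.degrees(np.arctan2(s["position"][1]-.174,s["position"][0]-.543))+180); run((.543+.12*np.cos(th),.174+.12*np.sin(th)))
E
```

```text
[0.44102904 0.21483833 0.05795305] 0.020911621831079853 13.2
[0.44102904 0.21483833 0.05795305] 0.020911621831079853 [ 0.33038475 18.46791344  2.74837135]
r 0.10984464094057661 th 158.17440187328927
[0.02, -0.25, -0.0, 0.33, 0.13, -0.29]
[0.01, -0.5, -0.0, 0.33, 0.14, -1.59]
[0.0, -0.75, -0.0, 0.33, 0.14, -2.89]
[-0.01, -1.0, -0.01, 0.32, 0.15, -4.2]
[-0.03, -1.25, -0.01, 0.32, 0.15, -5.5]
[-0.06, -1.5, -0.01, 0.32, 0.15, -6.8]
[-0.09, -1.75, -0.01, 0.32, 0.16, -8.11]
[-0.13, -1.99, -0.01, 0.32, 0.16, -9.41]
[0.44102904 0.21483833 0.05795305] 0.020911621831079853 13.2
side 762 jar base [0.6544 0.1297 0.0364] tilt 0.0 0.0007
side stage [644.2 135.7] 58.0
side handle [0.4406 0.2218 0.0944] [0.437  0.2197 0.0965] 106
top 361 jar base [0.6515 0.1306 0.0345] tilt -0.1 0.0009
top stage [655.8 137.9] 68.4
```

Run:
```python
from h import *
s=env.observe(); print(s['q'].round(1),s['wrist_torque'],s['ft_force'],s['joint_efforts'].round(1))
a=cv2.cvtColor(env.get_image("side")["frame"],cv2.COLOR_RGB2BGR)[170:360,230:420]
b=cv2.cvtColor(env.get_image("top")["frame"],cv2.COLOR_RGB2BGR)[110:300,170:360]
cv2.imwrite("pics/blk.png",cv2.resize(np.hstack([a,b]),(800,400),interpolation=cv2.INTER_CUBIC))
```

```text
[ 12.   25.3  96.3   0.2  58.1 -57.3] [ 2.27963277 -0.07448625 -0.11627609] [7.83957085e-03 1.32802025e+01 3.59135303e+00] [ -6.1 -39.7 -14.2  -2.9   0.7  -0.1]
```

View pics/blk.png

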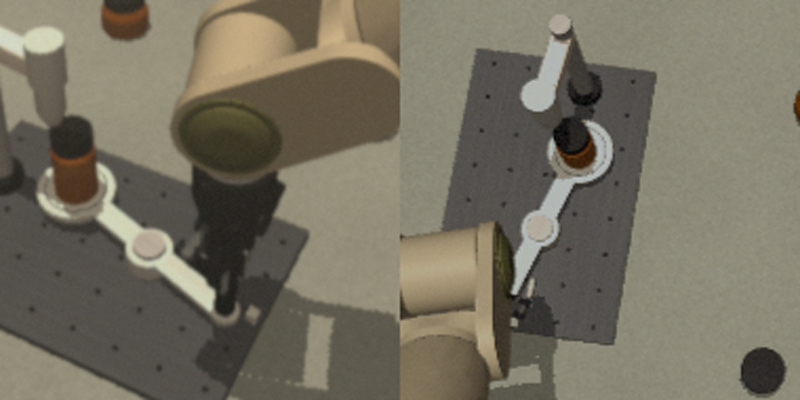

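The picture shows the arm just short of the block (250,312), with nothing visibly touching it and the jar upright at (73,190). I check the ridge marks' angles and whether the force settles.

jog_arm([
  [0,0,0,0,0,0],
  [0,0,0,0,0,0],
  [0,0,0,0,0,0],
])

```text
time_s: 13.7
position: [0.4411, 0.2149, 0.0579]
tool_rot: [[-0.935, 0.355, 0.004], [0.355, 0.935, 0.004], [-0.002, 0.005, -1.0]]
ft_force: [0.6, 14.0, 5.0]
grip_width: 0.0208
gripper_force: 19.9
```

Run:
```python
from h import *
P=np.load("side.npy"); C=np.array([.543,.174]); f=cv2.imread("pics/side0.png").astype(float)
g=f.mean(2); 
m=np.zeros((400,640),np.uint8); m[298:326,318:358]=(g[298:326,318:358]>105)
n,l,st,ce=cv2.connectedComponentsWithStats(m)
for i in range(1,n):
    p=np.nanmean(P[l==i],0)-[*C,0]
    if st[i,4]>4: print(ce[i],st[i,4],(p+[*C,0]).round(3),"ang",np.degrees(np.arctan2(p[1],p[0])).round(1),"r",np.hypot(*p[:2]).round(3))
s=env.observe(); print(s["position"],s["ft_force"],s["wrist_torque"])
```

```text
[331.95348837 305.88372093] 43 [0.465 0.182 0.018] ang 174.1 r 0.079
[327.88095238 310.78571429] 42 [0.468 0.198 0.019] ang 162.3 r 0.079
[349.85  317.875] 40 [0.417 0.198 0.021] ang 169.1 r 0.128
[356.27272727 323.45454545] 11 [0.403 0.192 0.   ] ang 172.5 r 0.141
[0.44105288 0.21492117 0.05791746] [ 0.59969785 14.04610792  5.04112826] [ 2.26335109 -0.01077513 -0.04604201]
```

jog_arm([
  [0,0.15,0,0,0,0.8],
  [0,0.3,0,0,0,1.6],
  [0,0.3,0,0,0,1.6],
  [0,0.3,0,0,0,1.6],
])

```text
time_s: 14.03
position: [0.4415, 0.2163, 0.0579]
tool_rot: [[-0.925, 0.38, 0.002], [0.38, 0.925, 0.001], [-0.002, 0.002, -1.0]]
ft_force: [-1.9, 3.2, 7.3]
grip_width: 0.0207
gripper_force: 20.1
```

jog_arm([
  [0,0.3,0,0,0,1.6],
  [0,0.5,0,0,0,2.6],
  [0,0.5,0,0,0,2.6],
  [0,0.5,0,0,0,2.6],
])

```text
time_s: 14.37
position: [0.4435, 0.2207, 0.0579]
tool_rot: [[-0.907, 0.422, 0.003], [0.422, 0.907, 0.0], [-0.002, 0.001, -1.0]]
ft_force: [-2.4, 2.5, 7.4]
grip_width: 0.0206
gripper_force: 20.1
```

jog_arm([
  [0,0,0,0,0,6],
  [0,0,0,0,0,12],
  [0,0,0,0,0,18],
  [0,0,0,0,0,18],
  [0,0,0,0,0,18],
])

```text
time_s: 14.78
position: [0.4437, 0.2203, 0.0576]
tool_rot: [[-0.734, 0.679, 0.003], [0.68, 0.734, -0.0], [-0.002, 0.002, -1.0]]
ft_force: [0.2, 1.2, 6.8]
grip_width: 0.0211
gripper_force: 20.2
```

Run:
```python
from h import *
s=env.observe(); print(s["position"],s["ft_force"],s["wrist_torque"])
T=s["tool_rot"]
C=np.array([.543,.174])
for t in (157,158,159,160):
    q=C+.11*np.array([np.cos(np.radians(t)),np.sin(np.radians(t))]); print(t,rowto([*q,s["position"][2]],T,s)[:3])
A=np.load("side.npy").reshape(-1,3); B=np.load("top.npy").reshape(-1,3)
im=env.get_image("side"); a=cloud(im).reshape(-1,3)
for n,X in(("side0",A),("top0",B),("now",a)):
    q=X[(np.hypot(X[:,0]-.66,X[:,1]-.15)<.035)&(X[:,2]>.14)&(X[:,2]<.25)]; print(n,"probe lowest",np.sort(q[:,2])[:6].round(3),q[:,:2].mean(0))
# obstacles on board before: heights 16..34mm
q=A[(A[:,0]>.38)&(A[:,0]<.83)&(A[:,1]>.02)&(A[:,1]<.33)&(A[:,2]>.017)&(A[:,2]<.030)]
h,xe,ye=np.histogram2d(q[:,0],q[:,1],bins=[np.arange(.38,.84,.02),np.arange(.02,.34,.02)])
for i,j in np.argwhere(h>6): print(round(xe[i]+.01,2),round(ye[j]+.01,2),int(h[i,j]),end=" | ")
```

```text
[0.44366271 0.22033763 0.05764061] [0.22054362 1.23076766 6.76095192] [0.21398229 0.03295839 0.00580066]
157 [-0.09, -0.38, -0.0]
158 [-0.15, -0.56, -0.0]
159 [-0.22, -0.74, -0.0]
160 [-0.3, -0.91, -0.0]
side0 probe lowest [0.16  0.161 0.161 0.163 0.164 0.164] [0.65863811 0.16137658]
top0 probe lowest [0.175 0.177 0.178 0.181 0.183 0.184] [0.6607294  0.14190109]
now probe lowest [0.162 0.162 0.163 0.163 0.163 0.164] [0.65874194 0.16128526]
0.41 0.19 14 | 0.41 0.21 18 | 0.45 0.19 9 | 0.45 0.21 7 | 0.47 0.19 39 | 0.47 0.21 7 | 0.53 0.09 7 | 0.53 0.19 25 | 0.73 0.13 21 | 0.73 0.15 36 | 0.75 0.11 7 | 0.75 0.15 40 | 0.77 0.15 9 |
```

Push on with this rotated tool, in small steps, and watch the force.

jog_arm([
  [-0.05,-0.2,0,0,0,0],
  [-0.1,-0.4,0,0,0,0],
  [-0.15,-0.56,0,0,0,0],
  [-0.22,-0.74,0,0,0,0],
  [-0.22,-0.74,0,0,0,0],
])

```text
time_s: 15.25
position: [0.4411, 0.2155, 0.0577]
tool_rot: [[-0.733, 0.68, 0.005], [0.68, 0.733, 0.005], [-0.001, 0.007, -1.0]]
ft_force: [4.3, 16.2, 1.1]
grip_width: 0.0209
gripper_force: 20.1
```

The same wall is met at the same handle angle, so it belongs to the swing arm and not to the gripper's pose. I back off, release, rise and look.

jog_arm([
  [0.05,0.2,0,0,0,0],
  [0.09,0.35,0,0,0,0],
  [0.09,0.35,0,0,0,0],
])

```text
time_s: 15.5
position: [0.4417, 0.2168, 0.0576]
tool_rot: [[-0.734, 0.679, 0.002], [0.679, 0.734, -0.0], [-0.001, 0.001, -1.0]]
ft_force: [-0.9, 2.4, 6.8]
grip_width: 0.0209
gripper_force: 20.6
```

jog_arm([
  [0,0,0,0,0,0],
  [0,0,0,0,0,0],
  [0,0,0,0,0,0],
  [0,0,0,0,0,0],
], hand=1)

```text
time_s: 15.83
position: [0.4413, 0.2162, 0.0568]
tool_rot: [[-0.732, 0.681, 0.0], [0.681, 0.732, -0.001], [-0.001, -0.001, -1.0]]
ft_force: [0.4, -0.9, 0.6]
grip_width: 0.0682
gripper_force: 0.0
```

jog_arm([
  [0,0,-2,0,0,0],
  [0,0,-5,0,0,0],
  [0,0,-9,0,0,0],
  [0,0,-13,0,0,0],
  [0,0,-17,0,0,0],
  [4,0,-20,0,0,0],
  [8,0,-22,0,0,0],
  [12,0,-22,0,0,0],
])

```text
time_s: 16.5
position: [0.36, 0.293, 0.2792]
tool_rot: [[-0.73, 0.683, 0.006], [0.683, 0.73, 0.001], [-0.003, 0.005, -1.0]]
ft_force: [0.4, 1.4, -0.3]
grip_width: 0.0853
gripper_force: 0.0
```

Run:
```python
from h import *
s=env.observe(); print(s["position"],s["q"].round(1))
a=env.get_image("side"); b=env.get_image("top")
np.save("side1.npy",cloud(a)); np.save("top1.npy",cloud(b))
fa=cv2.cvtColor(a["frame"],cv2.COLOR_RGB2BGR); fb=cv2.cvtColor(b["frame"],cv2.COLOR_RGB2BGR)
cv2.imwrite("pics/side1.png",fa); cv2.imwrite("pics/top1.png",fb)
rs=lambda i:cv2.resize(i,(400,300),interpolation=cv2.INTER_CUBIC)
o=np.vstack([np.hstack([rs(fa[170:350,190:430]),rs(fb[100:280,160:400])]),np.hstack([rs(fa[270:360,290:410]),rs(fa[200:290,190:310])])])
cv2.imwrite("pics/look.png",o)
for c in("side","top"):
    for n in("handle_top","stage_mark"):
        for r in env.regions_of(c,n)[:1]:
            P=np.load(c+"1.npy"); p=P[r["pixels"]]; p=p[(p[:,2]>.085)&(p[:,2]<.105)&(p[:,0]<.5)]; print(c,n,len(p),p.mean(0) if len(p) else 0)
```

```text
[0.36004831 0.29303324 0.27915689] [ 24.5  10.1  78.4  -0.1  91.2 -22.4]
side handle_top 99 [0.44226595 0.22031979 0.0954645 ]
side stage_mark 100 [0.44207954 0.22042239 0.09529863]
top handle_top 54 [0.43954024 0.21536466 0.09571191]
top stage_mark 47 [0.43946071 0.2141761  0.09570519]
```

View pics/look.png

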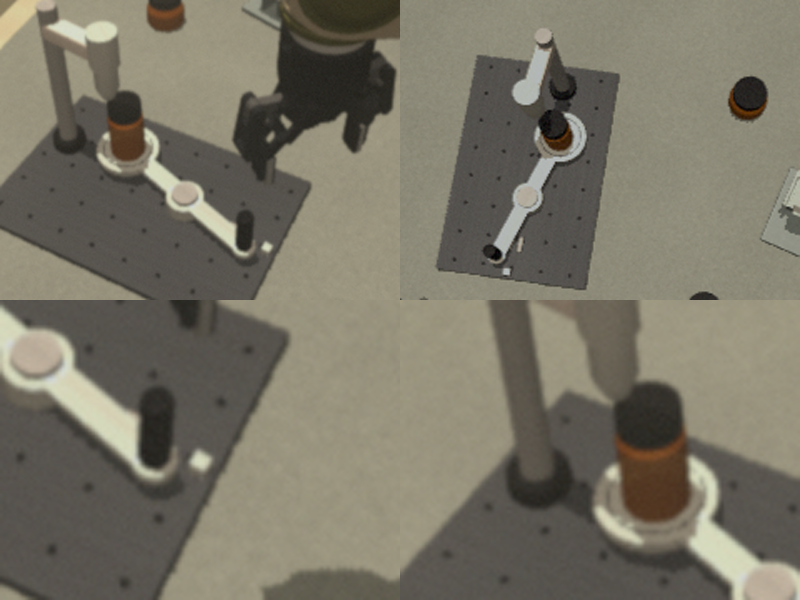

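The view shows the arm free of obstacles: the block (200,460, lower left panel) is clear of the handle's disc and the jar stands upright on the stage. So the resistance must be the ridge, perhaps made worse by my squeeze pressing the handle down (6–8 N). I'll take the handle again in a loose cage, without squeezing.

```bash
python3 -c "
from h import *
print(rowto([.4414,.2166,.15],down(157)),rowto([.4414,.2166,.06],down(157)))"
```

```text
[-11.07, 0.05, 12.55, -0.07, 0.05, -20.01] [-11.06, 0.06, 21.55, -0.07, 0.05, -20.01]
```

jog_arm([
  [-3,0,1,0,0,-5],
  [-6,0,4,0,0,-10],
  [-9,0,7,0,0,-15],
  [-11.1,0,10,0,0,-20],
  [-11.1,0,12.5,0,0,-20],
  [-11.1,0,12.5,0,0,-20],
], hand=1)

```text
time_s: 17.3
position: [0.4398, 0.2141, 0.1462]
tool_rot: [[-0.919, 0.394, -0.009], [0.394, 0.919, -0.003], [0.007, -0.006, -1.0]]
ft_force: [-1.2, 0.5, 0.4]
grip_width: 0.0855
gripper_force: 0.0
```

```bash
python3 -c "
from h import *
print(rowto([.4414,.2166,.06],down(157)))"
```

```text
[-0.11, 0.34, 8.61, -0.36, -0.41, -0.21]
```

jog_arm([
  [0,0.1,2.5,0,0,0],
  [0,0.2,5,0,0,0],
  [0,0.2,7.5,0,0,0],
  [0,0.2,8.8,0,0,0],
  [0,0.2,8.8,0,0,0],
])

```text
time_s: 17.72
position: [0.4412, 0.218, 0.0618]
tool_rot: [[-0.92, 0.391, -0.003], [0.391, 0.92, -0.002], [0.002, -0.003, -1.0]]
ft_force: [-1.2, 0.7, 0.3]
grip_width: 0.0856
gripper_force: 0.0
```

jog_arm([
  [0,0,0,0,0,0],
  [0,0,0,0,0,0],
  [0,0,0,0,0,0],
  [0,0,0,0,0,0],
  [0,0,0,0,0,0],
  [0,0,0,0,0,0],
], hand=0.3)

```text
time_s: 18.22
position: [0.442, 0.2185, 0.0636]
tool_rot: [[-0.921, 0.39, 0.002], [0.39, 0.921, -0.001], [-0.002, 0.0, -1.0]]
ft_force: [0.0, -0.5, 0.1]
grip_width: 0.0258
gripper_force: 0.0
```

```bash
python3 -c "
from h import *
s=env.observe();print(s['wrist_torque'],s['ft_force'])
print(rowto([.4414,.2166,.06],down(157)))"; python3 arc.py 168.6 8
```

```text
[-0.01797577 -0.00829487 -0.01130724] [ 0.02706522 -0.45269934  0.07399383]
[-0.02, -0.2, 0.36, 0.01, 0.11, 0.02]
[0.44202837 0.21853919 0.06359933] 0.025772615420729325 18.2167
[0.44202837 0.21853919 0.06359933] 0.025772615420729325 [ 0.02706522 -0.45269934  0.07399383]
r 0.11035854927295191 th 156.19743958083905
[-0.04, -0.3, 0.0, 0.01, 0.11, -0.72]
[-0.04, -0.6, 0.0, 0.0, 0.11, -2.27]
[-0.06, -0.89, 0.0, 0.0, 0.11, -3.82]
[-0.08, -1.19, 0.0, 0.0, 0.11, -5.37]
[-0.11, -1.49, 0.0, -0.0, 0.11, -6.93]
[-0.15, -1.78, 0.0, -0.0, 0.11, -8.48]
[-0.2, -2.07, 0.0, -0.0, 0.11, -10.03]
[-0.26, -2.37, 0.0, -0.0, 0.11, -11.58]
```

Caged at 25.8 mm with no force. Push towards the ridge in small steps.

jog_arm([
  [-0.02,-0.2,0,0,0,-0.7],
  [-0.03,-0.4,0,0,0,-1.5],
  [-0.04,-0.6,0,0,0,-2.3],
  [-0.04,-0.6,0,0,0,-2.3],
])

```text
time_s: 18.55
position: [0.4404, 0.2137, 0.0633]
tool_rot: [[-0.936, 0.352, 0.003], [0.352, 0.936, 0.002], [-0.002, 0.003, -1.0]]
ft_force: [1.8, 7.3, -1.6]
grip_width: 0.0256
gripper_force: 4.0
```

jog_arm([
  [0,-0.08,0,0,0,-0.4],
  [0,-0.08,0,0,0,-0.4],
  [0,-0.08,0,0,0,-0.4],
])

```text
time_s: 18.8
position: [0.4404, 0.2135, 0.0634]
tool_rot: [[-0.938, 0.346, 0.003], [0.346, 0.938, 0.003], [-0.002, 0.004, -1.0]]
ft_force: [2.7, 9.6, -2.4]
grip_width: 0.0256
gripper_force: 5.3
```

Run:
```python
from h import *
s=env.observe(); print(s["position"],s["ft_force"],s["wrist_torque"],s["grip_width"],s["gripper_force"])
P=cloud(env.get_image("side")); q=P.reshape(-1,3); q0=np.load("side1.npy").reshape(-1,3)
for n,X in(("before",q0),("now",q)):
    W=X[(np.hypot(X[:,0]-.653,X[:,1]-.13)<.05)&(X[:,2]>.045)&(X[:,2]<.145)]
    x,e=jarfit(W,[.653,.13,.036],0,tilt=0.); v=x[:2]-[.5445,.1755]; print(n,x[:3].round(4),np.degrees(np.arctan2(v[1],v[0])).round(2),x[4])
```

```text
[0.44037018 0.21350212 0.06335213] [ 2.74861828  9.55878432 -2.39766409] [ 1.71511023 -0.42429153  0.03425449] 0.02559282981798011 5.253644585609436
before [0.6538 0.128  0.0365] -23.5 0.0020040391294812473
now [0.6542 0.129  0.0364] -22.96 0.002214020646867189
```

jog_arm([
  [0,-0.1,0,0,0,0],
  [0,-0.1,0,0,0,0],
  [0,-0.2,0,0,0,-0.3],
  [0,-0.2,0,0,0,-0.3],
], newtons=50, hand=0.3)

```text
time_s: 19.18
position: [0.4399, 0.2124, 0.0634]
tool_rot: [[-0.94, 0.341, 0.004], [0.341, 0.94, 0.004], [-0.002, 0.005, -1.0]]
ft_force: [3.7, 14.9, -4.1]
grip_width: 0.0256
gripper_force: 7.8
```

Run:
```python
from h import *
s=env.observe(); print(s["position"],s["ft_force"],s["wrist_torque"],s["joint_efforts"].round(1))
X=cloud(env.get_image("side")).reshape(-1,3)
W=X[(np.hypot(X[:,0]-.653,X[:,1]-.13)<.05)&(X[:,2]>.045)&(X[:,2]<.145)]
x,e=jarfit(W,[.653,.13,.036],0,tilt=0.); v=x[:2]-[.5445,.1755]; print(x[:3].round(4),np.degrees(np.arctan2(v[1],v[0])).round(2),x[4])
# all points under robot near the swing arm/handle, z profile near handle
im=env.get_image("side")
# difference vs initial scene in region near stand below 0.2
A=np.load("side.npy"); B=cloud(im)
# points now at z .01-.06 within .06 of handle
q=X[(np.hypot(X[:,0]-.44,X[:,1]-.215)<.07)&(X[:,2]>.016)&(X[:,2]<.12)]
h,ze=np.histogram(q[:,2],bins=np.arange(.016,.122,.01)); print(h)
g=q[q[:,2]>.04]; 
for z in np.arange(.04,.12,.015):
    w=g[(g[:,2]>z)&(g[:,2]<z+.015)]; print(z.round(3),w.min(0).round(3) if len(w) else 0,w.max(0).round(3) if len(w) else 0)
```

```text
[0.43991099 0.2123914  0.06337784] [ 3.69975205 14.87133675 -4.1328436 ] [ 2.59061522 -0.58778331  0.05915013] [ -6.1 -43.1 -14.5  -3.    1.6  -0. ]
[0.6546 0.13   0.0365] -22.44 0.0006009461314627975
[ 51 190 170  27  32  27  24  26  68  47]
0.04 [0.431 0.21  0.04 ] [0.471 0.227 0.055]
0.055 [0.432 0.213 0.055] [0.451 0.227 0.07 ]
0.07 [0.431 0.214 0.071] [0.451 0.227 0.085]
0.085 [0.424 0.196 0.085] [0.448 0.236 0.1  ]
0.1 [0.424 0.198 0.1  ] [0.455 0.24  0.115]
0.115 [0.424 0.19  0.115] [0.447 0.24  0.12 ]
```

The jar's bearing shows the arm does advance (−23.5° → −22.4°) as the force rises, so it is climbing a slope. I push a little further inside the cage, in small steps.

jog_arm([
  [0,-0.1,0,0,0,-0.4],
  [0,-0.2,0,0,0,-0.9],
  [0,-0.2,0,0,0,-0.9],
])

```text
time_s: 19.53
position: [0.4385, 0.2092, 0.0633]
tool_rot: [[-0.945, 0.326, 0.002], [0.326, 0.945, 0.001], [-0.001, 0.002, -1.0]]
ft_force: [-0.1, 4.9, 0.3]
grip_width: 0.0259
gripper_force: 2.4
```

The ridge's stiff flank is passed (force down to 5 N). Continue.

```bash
python3 arc.py 168.4 8 | tail -9
python3 - <<'E'
from h import *
X=cloud(env.get_image("side")).reshape(-1,3)
W=X[(np.hypot(X[:,0]-.653,X[:,1]-.135)<.05)&(X[:,2]>.045)&(X[:,2]<.145)]
x,e=jarfit(W,[.655,.133,.036],0,tilt=0.); v=x[:2]-[.5445,.1755]; print(x[:3].round(4),np.degrees(np.arctan2(v[1],v[0])).round(2),x[4])
E
```

```text
r 0.11027879880796747 th 161.4043939235667
[-0.03, -0.17, -0.0, 0.1, 0.09, -1.29]
[-0.04, -0.34, -0.0, 0.1, 0.09, -2.16]
[-0.04, -0.5, -0.0, 0.1, 0.09, -3.04]
[-0.05, -0.67, -0.0, 0.1, 0.09, -3.91]
[-0.07, -0.84, -0.0, 0.1, 0.09, -4.78]
[-0.08, -1.01, -0.0, 0.1, 0.09, -5.66]
[-0.1, -1.17, -0.0, 0.1, 0.09, -6.53]
[-0.12, -1.34, -0.0, 0.1, 0.09, -7.41]
[0.6562 0.1339 0.0364] -20.41 0.0027914326241682257
```

jog_arm([
  [-0.03,-0.17,0,0,0,-1.2],
  [-0.04,-0.34,0,0,0,-2.1],
  [-0.04,-0.5,0,0,0,-3],
  [-0.05,-0.67,0,0,0,-3.9],
  [-0.05,-0.67,0,0,0,-3.9],
])

```text
time_s: 20.0
position: [0.4363, 0.2015, 0.0631]
tool_rot: [[-0.965, 0.261, 0.001], [0.261, 0.965, -0.001], [-0.001, -0.001, -1.0]]
ft_force: [0.5, 0.0, 0.4]
grip_width: 0.0258
gripper_force: 0.0
```

```bash
cat > ang.py <<'E'
from h import *
for c in("side","top"):
    X=cloud(env.get_image(c)).reshape(-1,3)
    W=X[(np.hypot(X[:,0]-.657,X[:,1]-.143)<.045)&(X[:,2]>.045)&(X[:,2]<.140)]
    if len(W)>50:
        x,e=jarfit(W,[.657,.145,.036],0,tilt=0.); v=x[:2]-([.5445,.1755] if c=="side" else [.542,.173]); print(c,len(W),x[:3].round(4),np.degrees(np.arctan2(v[1],v[0])).round(2),np.degrees(x[4]).round(2))
E
python3 ang.py; python3 arc.py 168.4 8 | tail -9
```

```text
side 796 [0.6587 0.1426 0.0363] -16.05 -0.01
top 331 [0.6556 0.1439 0.0351] -14.38 -0.15
r 0.11002765754199458 th 165.53880274641847
[-0.0, -0.07, 0.0, -0.06, 0.06, -1.08]
[-0.01, -0.14, 0.0, -0.06, 0.06, -1.44]
[-0.01, -0.21, 0.0, -0.06, 0.06, -1.8]
[-0.01, -0.27, 0.0, -0.06, 0.06, -2.15]
[-0.01, -0.34, 0.0, -0.06, 0.06, -2.51]
[-0.02, -0.41, 0.0, -0.06, 0.06, -2.87]
[-0.02, -0.48, 0.0, -0.06, 0.06, -3.23]
[-0.02, -0.55, 0.0, -0.06, 0.06, -3.58]
```

jog_arm([
  [0,-0.14,0,0,0,-1.2],
  [-0.01,-0.3,0,0,0,-2],
  [-0.02,-0.45,0,0,0,-3],
  [-0.02,-0.55,0,0,0,-3.5],
  [-0.02,-0.55,0,0,0,-3.5],
  [-0.02,-0.55,0,0,0,-3.5],
])

```text
time_s: 20.6
position: [0.4351, 0.1963, 0.0631]
tool_rot: [[-0.979, 0.203, 0.001], [0.203, 0.979, -0.001], [-0.001, -0.001, -1.0]]
ft_force: [-0.8, -0.4, -1.2]
grip_width: 0.0258
gripper_force: 0.0
```

```bash
python3 ang.py; python3 arc.py 168.4 2 | tail -3
```

```text
side 799 [0.6604 0.1483 0.0365] -13.2 0.17
top 316 [0.657  0.1491 0.0348] -11.74 -0.34
r 0.11012345413783707 th 168.26018461900398
[-0.01, -0.01, 0.0, -0.04, 0.05, -0.02]
[-0.01, -0.03, 0.0, -0.04, 0.05, -0.09]
```

jog_arm([
  [0,-0.1,0,0,0,-0.5],
  [0,-0.2,0,0,0,-1],
  [0,-0.3,0,0,0,-1.5],
  [0,-0.3,0,0,0,-1.5],
  [0,-0.3,0,0,0,-1.5],
])

```text
time_s: 21.12
position: [0.4346, 0.1935, 0.0632]
tool_rot: [[-0.984, 0.177, 0.001], [0.177, 0.984, -0.001], [-0.001, -0.001, -1.0]]
ft_force: [0.1, -0.1, 0.4]
grip_width: 0.0257
gripper_force: 0.0
```

```bash
python3 ang.py; python3 arc.py 168.8 1 | tail -2
```

```text
side 805 [0.6607 0.151  0.0364] -11.9 0.12
top 301 [0.6573 0.1516 0.0346] -10.5 -0.4
r 0.11011074041393791 th 169.795509679951
[-0.01, 0.19, -0.0, -0.03, 0.06, 1.02]
```

jog_arm([
  [0,0,0,0,0,0],
  [0,0,0,0,0,0],
  [0,0,0,0,0,0],
  [0,0,0,0,0,0],
  [0,0,0,0,0,0],
], hand=1)

```text
time_s: 21.63
position: [0.4347, 0.1935, 0.0631]
tool_rot: [[-0.984, 0.177, 0.001], [0.177, 0.984, -0.001], [-0.001, -0.001, -1.0]]
ft_force: [-0.8, 0.4, 0.4]
grip_width: 0.0833
gripper_force: 0.0
```

jog_arm([
  [0,0,-1.5,0,0,0],
  [0,0,-4,0,0,0],
  [0,0,-7,0,0,0],
  [0,0,-10,0,0,0],
  [0,0,-13,0,0,0],
  [3,0,-16,0,0,0],
  [6,0,-19,0,0,0],
  [9,0,-20,0,0,0],
])

```text
time_s: 22.3
position: [0.3459, 0.2098, 0.2664]
tool_rot: [[-0.984, 0.177, 0.006], [0.177, 0.984, 0.001], [-0.006, 0.002, -1.0]]
ft_force: [-0.2, 0.8, 1.2]
grip_width: 0.0853
gripper_force: 0.0
```

Run:
```python
import ang
from h import *
for c,C in(("side",(.5445,.1755)),("top",(.542,.173))):
    X=cloud(env.get_image(c)).reshape(-1,3)
    h=X[(np.hypot(X[:,0]-.435,X[:,1]-.195)<.035)&(X[:,2]>.088)&(X[:,2]<.104)]
    m=h.mean(0); print(c,"handle",m.round(4),np.ptp(h,0).round(3),len(h),np.degrees(np.arctan2(m[1]-C[1],m[0]-C[0])).round(2))
    X0=np.load(c+".npy").reshape(-1,3)
    # board edges: yaw by fit
    b=X0[(X0[:,0]>.39)&(X0[:,0]<.83)&(X0[:,1]>.02)&(X0[:,1]<.34)&(X0[:,2]>.0095)&(X0[:,2]<.0145)]
    r=cv2.minAreaRect((b[:,:2]*1000).astype(np.float32)); print("board",np.round(r[0],1),np.round(r[1],1),round(r[2],2))
s=env.observe(); print(s["position"],s["time_s"])
for n in("jar","squat_jar","lens_case","driver"):
    r=env.regions_of("side",n)
    if r:
        P=cloud(env.get_image("side")); p=P[r[0]["pixels"]]; print(n,round(r[0]["score"],2),np.nanmedian(p,0).round(3))
```

```text
side 805 [0.6605 0.151  0.0362] -11.91 -0.08
top 303 [0.6574 0.1518 0.0346] -10.41 -0.26
side handle [0.4358 0.1982 0.0965] [0.021 0.022 0.012] 92 168.19
board [600.2 180.7] [261.7 391.3] 85.7
top handle [0.4326 0.1942 0.0959] [0.019 0.019 0.015] 52 169.04
board [596.5 180.5] [262.2 389.4] 85.5
[0.34566077 0.2096853  0.26333344] 22.5
jar 0.88 [0.652 0.167 0.104]
squat_jar 0.84 [ 0.739 -0.178  0.043]
lens_case 0.65 [ 0.357 -0.116  0.026]
```

The arm rests at about 1.45 rad, in the notch. A quick check of the bystanders and the tip of the probe, then hand in.

Run:
```python
from h import *
for c in("side","top"):
    P=cloud(env.get_image(c)); P0=np.load(c+".npy")
    for n,(x,y,z) in dict(lens=(.37,-.135,.035),squat=(.738,-.19,.05),driver=(.545,-.428,.015)).items():
        f=lambda P:(lambda q:(len(q),q.mean(0).round(3)))(P[(np.hypot(P[...,0]-x,P[...,1]-y)<.06)&(P[...,2]>z)&(P[...,2]<.08)])
        print(c,n,f(P0),f(P))
print(env.observe()["ft_force"].round(1))
```

```text
side lens (308, array([ 0.373, -0.134,  0.041])) (63, array([ 0.355, -0.131,  0.04 ]))
side squat (258, array([ 0.745, -0.192,  0.061])) (257, array([ 0.745, -0.192,  0.061]))
side driver (95, array([ 0.528, -0.419,  0.022])) (89, array([ 0.546, -0.423,  0.023]))
top lens (351, array([ 0.37 , -0.138,  0.041])) (353, array([ 0.37 , -0.138,  0.041]))
top squat (332, array([ 0.743, -0.197,  0.06 ])) (331, array([ 0.743, -0.197,  0.06 ]))
top driver (250, array([ 0.542, -0.427,  0.022])) (245, array([ 0.543, -0.427,  0.022]))
[ 0.1 -0.6  0.1]
```

```bash
python3 -c "
from h import *
print(env.close_job())"
```

```text
the job is handed in; nothing more can be done
None
```

The jar was set upright inside the circle and swung under the probe, where the arm came to rest at about 1.45 rad, the notch angle; the squat jar, lens case and screwdriver did not move, but the swing met more resistance before the notch than stated (up to 18 N measured at the wrist, against 3.5 N), and I handed the job in at about 22 s without seeing a verdict.

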